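# Snap the pipe clamp shut in the fittings store

## Robot

A 6-joint arm with a two-finger parallel gripper is mounted at the origin on the work surface. World frame = base frame: x ahead of the robot, y to its left, z up, the work surface at z = 0. Lengths are in m, angles in rad, forces in N, time in s.
With the tool pointing down it reaches from about 0.375 to 0.9 m from the base axis. Payload 3.1 kg.
Tool frame: the origin (TCP) lies between the finger pads; the fingertips stand manip.nose_length ahead of it and the grasp point (between the pads) lies 5 mm behind it (manip.nose_length is the distance from the TCP to the fingertips, in m); z points along the fingers, y is the line along which they close (so a half turn about z gives the same grasp; the last joint's range is limited). The gripper opens to 85 mm and grips with 20 to 120 N. Pads are 22 mm wide; open, the fingers measure 114 mm over their backs; the gripper's body (76 mm by 85 mm) begins 54 mm behind the grasp point. The pads swing forward as they close: fully open they stand 13 mm farther back than shut.
Start: joints at [-1.466, 0.527, 1.433, -0, 1.181, -0.178], TCP at [0.174, -0.6, 0.245] pointing down, gripper open.
Joint ranges: [-3.08, 3.08], [-0.75, 2.2], [0.22, 2.44], [-1.43, 4.57], [0, 2.65], [-2.85, 2.85]. Speed limits (rad/s): [2.79, 2.79, 3.14, 3.14, 3.14, 3.14].

## Interface

Orientations are given as a unit quaternion [x, y, z, w].
In Python, from station import monitor, eyes, job, manip gives the robot as it stands.
- The arm moves only by the shell command python3 -m pendant 'ROWS' [FORCE]. ROWS is JSON, a list that holds one entry, the list of rows, each a list of 7 numbers: the shift along the tool's x, y, z as a fraction of full scale, then the turn, a rotation vector about the tool's x, y, z as a fraction of full scale, then the opening, from 0 (shut) to 1 (fully open). A call has 1 to 20 rows; each row shifts and turns the commanded pose from where the row before left it, along the tool's axes as they then stand; what a row does not reach is not made up. Full scale, the value 1, is 800 mm for a shift and 0.12 rad for a turn. A row lasts 1/10 s, in which the tool goes at most 50 mm and 8.59 degrees, less where a joint would pass 70% of its speed; a pose out of reach is approached as far as the arm can. A call with a number of a shift or a turn outside -1 to 1 is refused whole. A call with a gripper value outside its range is refused whole. The fingers move at their own pace and stop on an object; FORCE is the grip in N (left out, the last holds). Time passes only in rows, so rows that do not move let the fingers close. It gives the time, the measured TCP pose, the force, the opening and the grip force at its end, in the units of the state.
- monitor.sense(): the state, without advancing time (a new reading comes with each control period).
- eyes.snapshot(name): name is "scene" or "top" or "wrist"; returns a dict with "pixels" (420x560x3 uint8, red, green, blue), "depth" (420x560 float32, m along the optical axis (not along the pixel's ray), 0 where there is no reading), "intrinsics" (3x3 intrinsics, pixels), "k1" (the pictures are not rectified: a ray, as slopes to the right and down, at radius r is drawn at 1 + k1 r^2 times it, then the intrinsics apply), "eye" and "attitude" of the camera in the world. Camera axes: x right, y down, z forward; pixel columns grow to the right and rows downward; lengths in m; the calibration is good to about 2 mm. A picture is of the moment at which its call begins.
- job.sign_off(): hands the job in; it is judged then, once.
The state is a dict: "t": time; "q": joint angles; "qd": joint speeds; "tau": joint torques, N m; "tcp_pos": TCP position; "tool_rot": TCP orientation; "force": force on the tool from outside, world axes, zero at the start; "ft_torque": the same for the moment, N m; "finger_gap": opening from 0.0 (shut) to 1.0 (fully open); "gripper_force": force on a finger pad.
Only numpy, scipy, OpenCV 4.12 (cv2) and the standard library are available. Lean on these libraries where they do the work, as an engineer would, in place of code of your own. Each camera call takes 0.05 s, during which the arm holds its last target. There are 200 camera calls.

## Task

Two identical lever clamps stand open on the plumber's bench, and a short steel pipe lies in the cradle of one of them. Press that clamp's lever down past its centre so that it snaps fully shut over the pipe, keeping the pipe in its cradle. Leave the empty clamp open.

Things in the scene. Friction and masses are not known exactly. Their poses are not given: they have to be found in the camera images.
- clamp_a: The loaded clamp, fixed: dark steel plate 200 x 120 x 8 mm, two grey vee supports (the cradle), two grey cheeks 82 mm high. Origin: centre of the plate's underside, on the bench; x runs from the cheeks towards the lever's free end, z up. Lever pivot: along y at x -58, z 68 mm. Cradle axis: along y at x 0, z 36 mm. Lever centred on y = 0: 155 mm from pivot to end, steel bar 24 wide, 12 thick.
- clamp_b: The empty clamp: same make, size and axes as clamp_a, nothing in its cradle. On both, the lever's outer part, from 89 to 155 mm from the pivot, is a black plastic grip 30 mm wide and 18 mm thick, its upper face 9 mm above the lever's centre line.
- lever_a (a joint): Lever of clamp_a, rad. 0 = open, rising 0.96 rad (55 deg) above clamp_a's +x; grows as pressed down; about 0.95 = shut: level, rubber pad on the pipe. An over-centre spring drives it away from the middle (0.48) to the nearer end: some 4 N on the grip moves it from open, less towards the middle, past which it snaps shut by itself and stays.
- lever_b (a joint): Lever of clamp_b, same build and values as lever_a; starts open (0).
- pipe: Loose plain steel pipe, 170 mm long, 34 mm diameter, 0.3 to 0.6 kg, lying level in the cradle of clamp_a. Origin: middle of its axis; its y axis runs along the pipe.
There are look-alikes about, which are no part of the job. Of the things like the pipe, leave any that is yellow; of the rest the smaller one is meant.

How it is judged:
By the outcome, as a careful person would: the job done as asked, in the order asked, and still so for the second after the job is handed in, with the robot touching nothing.
It also fails if it takes over 29 s, if anything falls off the work surface, if the arm or the gripper's body presses on something with over 40 N, if the wrist force passes 120 N, or if a joint passes its speed limit or range.

## Working session

There is one attempt and no reset: what is moved stays moved. The work goes in short steps, Python scripts to look and compute and a shell command to move; the robot and the scene stay as the last step left them, time stands still between calls to the robot, and variables do not carry over. Pictures are saved under pics/ and viewed, at most 10 in all, crops included, and the job is handed in when it is done.

```bash
ls; mkdir -p pics; cat > h.py <<'E'
import numpy as np, cv2, pickle
from station import monitor, eyes, job, manip
from scipy.spatial.transform import Rotation as R
def att(a):
    a=np.array(a,float)
    return a if a.shape==(3,3) else R.from_quat(a).as_matrix()
def snap(n,f):
    s=eyes.snapshot(n); cv2.imwrite(f'pics/{f}.png',s['pixels'][:,:,::-1]); pickle.dump(s,open(f'{f}.pkl','wb')); return s
def ray(s,u,v):
    K=np.array(s['intrinsics']); p=cv2.undistortPoints(np.array([[[u,v]]],float),K,np.array([s['k1'],0,0,0,0.]))[0,0]
    return np.array([p[0],p[1],1.])
def pt(s,u,v):  # by depth
    return np.array(s['eye'])+att(s['attitude'])@(ray(s,u,v)*s['depth'][int(v),int(u)])
def onz(s,u,v,z):
    d=att(s['attitude'])@ray(s,u,v); e=np.array(s['eye']); return e+d*(z-e[2])/d[2]
def cloud(s):
    K=np.array(s['intrinsics']); v,u=np.mgrid[:420,:560]
    p=cv2.undistortPoints(np.stack([u,v],-1).reshape(-1,1,2).astype(float),K,np.array([s['k1'],0,0,0,0.]))[:,0]
    d=s['depth'].reshape(-1,1); c=np.c_[p,np.ones(len(p))]*d
    P=c@att(s['attitude']).T+np.array(s['eye']); P[d[:,0]==0]=np.nan
    return P.reshape(420,560,3)
E
python3 - <<'E'
from h import *
for n in('scene','top'):
    s=snap(n,n+'0'); print(n,s['eye'],s['attitude'],s['k1'])
print(monitor.sense(),manip.nose_length)
E
```

```text
pics
scene [1.05727293 0.04202085 1.15355619] [ 0.6151462   0.74244693 -0.20880735 -0.16360684] -0.14504002285987322
top [ 0.30949578 -0.10192168  1.44844149] [ 0.70944172 -0.70311451  0.03293937 -0.035177  ] -0.18350974951338983
{'t': 0.1, 'q': array([-1.46654289e+00,  5.28391913e-01,  1.43376967e+00, -8.45567004e-08,
        1.18140004e+00, -1.78481888e-01]), 'qd': array([ 7.67644592e-04, -1.50046167e-03, -2.48896799e-03,  8.06331632e-06,
        3.62112566e-04,  4.15292438e-04]), 'tau': array([ 2.85672504e-04, -4.43305421e+01, -1.78585660e+01, -2.74469021e-04,
        3.91435315e-03, -9.85273687e-06]), 'tcp_pos': array([ 0.17433886, -0.59955319,  0.24442138]), 'tool_rot': array([ 9.90023740e-01,  1.40897213e-01,  3.64909461e-05, -9.83808650e-04]), 'force': array([-0.54129048,  0.2490865 , -0.50889611]), 'ft_torque': array([ 0.03401364, -0.01713768, -0.01467326]), 'gripper_force': 0.0, 'finger_gap': 0.997582905458106} 0.014
```

View pics/top0.png

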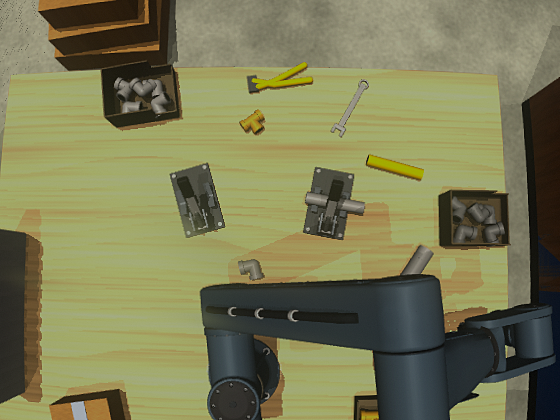

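View pics/scene0.png

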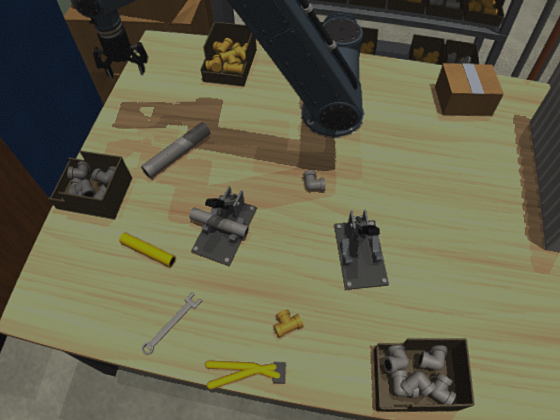

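The top view shows the loaded clamp at about (330,203) with the grey pipe across it, and the empty clamp at about (197,200). In the scene view the loaded clamp is at about (224,228) and the empty one at (362,250). A larger grey pipe and a yellow pipe lie loose on the bench. Next I measure clamp_a.

```bash
python3 - <<'E'
from h import *
s=pickle.load(open('top0.pkl','rb'));P=cloud(s)
print('bench z',np.nanmedian(P[120:150,200:300,2]))
hsv=cv2.cvtColor(s['pixels'],cv2.COLOR_RGB2HSV)
for name,(u0,u1,v0,v1) in dict(a=(295,372,158,248),b=(160,232,155,245)).items():
    m=np.zeros((420,560),np.uint8); m[v0:v1,u0:u1]=((hsv[v0:v1,u0:u1,1]<70))*255
    if name=='a':
        pass
    pl=m.copy(); z=P[...,2]; pl[(z>0.02)|np.isnan(z)|(z<0.003)]=0
    pl=cv2.morphologyEx(pl,cv2.MORPH_OPEN,np.ones((3,3)))
    q=np.argwhere(pl>0)
    X=np.array([onz(s,u,v,0.008)[:2] for v,u in q],np.float32)
    r=cv2.minAreaRect(X); print(name,'plate',r,len(q)); print(cv2.boxPoints(r))
    reg=P[v0:v1,u0:u1].reshape(-1,3); c=hsv[v0:v1,u0:u1].reshape(-1,3)
    hi=reg[(reg[:,2]>0.1)]
    print('above .1',len(hi),hi.mean(0),hi[:,2].max(),hi[hi[:,2].argmax()])
    if name=='a':
        k=(c[:,1]<70)&(c[:,2]>85)&(reg[:,2]>0.04)&(reg[:,2]<0.07)
        g=reg[k]; print('pipe',cv2.minAreaRect(g[:,:2].astype(np.float32)),len(g),g[:,2].max())
E
```

```text
bench z 0.001013303037519342
a plate ((0.4970041513442993, -0.24414095282554626), (0.11723420023918152, 0.1982259601354599), 79.70233154296875) 1091
[[ 0.38900912 -0.2840962 ]
 [ 0.58404213 -0.31953153]
 [ 0.6049992  -0.2041857 ]
 [ 0.40996617 -0.16875038]]
above .1 386 [ 0.49459977 -0.24414496  0.15838078] 0.20304722186009716 [ 0.51991256 -0.23670931  0.20304722]
pipe ((0.49230897426605225, -0.2531227171421051), (0.1328447312116623, 0.14956873655319214), 33.899654388427734) 499 0.06116524920942301
b plate ((0.5030499696731567, 0.14644935727119446), (0.19827976822853088, 0.11806594580411911), 16.311115264892578) 977
[[0.39132082 0.17526257]
 [0.42447996 0.06194869]
 [0.6147791  0.11763614]
 [0.58162    0.23095003]]
above .1 387 [0.50073063 0.14444913 0.15708593] 0.20289710086047674 [0.52750357 0.14412278 0.2028971 ]
```

Clamp_a's origin is near (0.497, -0.244) with a yaw of about -10.3°. The plate measures 198x117 mm, and the lever top at z=0.203 fits the given geometry, with +x pointing away from the robot. I'll lift, align and shut the fingers, then move behind the grip.

```bash
python3 -m pendant '[[[0,0,-0.0175,0,0,0.963,0],[0,0,-0.0175,0,0,0.963,0],[0,0,-0.0175,0,0,0.963,0],[0,0,-0.0175,0,0,0.963,0],[0.025,-0.0425,0,0,0,0,0],[0.025,-0.0425,0,0,0,0,0],[0.025,-0.0425,0,0,0,0,0],[0.025,-0.0425,0,0,0,0,0],[0.025,-0.0425,0,0,0,0,0],[0.025,-0.0425,0,0,0,0,0],[0.025,-0.0425,0,0,0,0,0],[0.025,-0.0425,0,0,0,0,0],[0.025,-0.0425,0,0,0,0,0],[0.025,-0.0425,0,0,0,0,0],[0.025,-0.0425,0,0,0,0,0],[0.025,-0.0425,0,0,0,0,0],[0,0,0,0,0,0,0],[0,0,0,0,0,0,0]]]'
python3 - <<'E'
from h import *
s=monitor.sense();p=s['tcp_pos'];M=R.from_quat(s['tool_rot']).as_matrix()
print(p,M[:,0],M[:,2],s['force'],s['finger_gap'])
a=np.radians(-10.3);d=p[:2]-[.497,-.244];print('clamp xy',d@[np.cos(a),np.sin(a)],d@[-np.sin(a),np.cos(a)])
snap('scene','scene1')
E
```

```text
t: 1.9
tcp_pos: [0.4835, -0.2407, 0.3009]
tool_rot: [0.996, -0.088, -0.001, 0.0]
force: [-0.1, 0.4, -0.8]
finger_gap: -0.003
gripper_force: 0.0
[ 0.48346813 -0.24071058  0.30091483] [ 0.98437855 -0.17606158 -0.00108858] [-1.09209595e-03  7.69436804e-05 -9.99999401e-01] [-0.13988223  0.40823071 -0.75316446] -0.002552862842431253
clamp xy -0.013901960767142325 0.0008168802429512006
```

View pics/scene1.png

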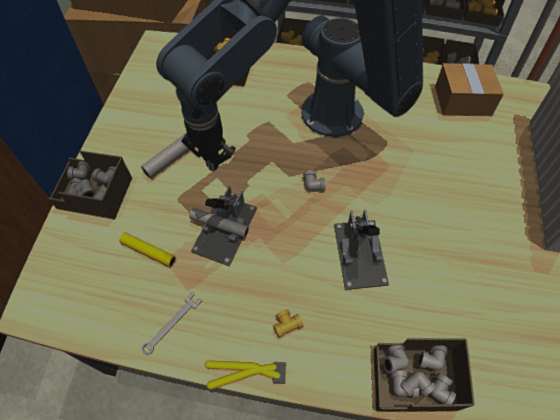

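The picture shows the shut gripper at about (215,150), above and just behind the loaded clamp's lever at (222,200), with everything else undisturbed. Next I descend behind the grip and start along its arc.

```bash
python3 -m pendant '[[[0,0,0.0334,0,0,0,0],[0,0,0.0334,0,0,0,0],[0,0,0.0334,0,0,0,0],[0,0,0.0334,0,0,0,0],[0,0,0,0,0,0,0],[0.015,0,0,0,0,0,0],[0.0116,0,0.0088,0,0,0,0],[0.0116,0,0.0088,0,0,0,0],[0,0,0,0,0,0,0]]]'
```

```text
t: 2.85
tcp_pos: [0.5155, -0.2481, 0.1806]
tool_rot: [0.996, -0.089, 0.001, 0.001]
force: [-0.9, -1.4, 2.5]
finger_gap: 0.006
gripper_force: 1.0
```

```bash
python3 -m pendant '[[[0.01,0,0.01,0,0,0,0],[0.01,0,0.01,0,0,0,0],[0.008,0,0.012,0,0,0,0],[0.008,0,0.012,0,0,0,0],[0.0056,0,0.013,0,0,0,0],[0.0056,0,0.013,0,0,0,0],[0,0,0,0,0,0,0]]]'
python3 - <<'E'
from h import *
snap('scene','scene2');s=cv2.imread('pics/scene2.png')[130:290,150:400];cv2.imwrite('pics/c2.png',cv2.resize(s,None,fx=3,fy=3))
E
```

```text
t: 3.55
tcp_pos: [0.5501, -0.2531, 0.1222]
tool_rot: [0.996, -0.09, -0.001, -0.001]
force: [-0.2, 0.1, -0.2]
finger_gap: -0.0
gripper_force: 0.0
```

View pics/c2.png

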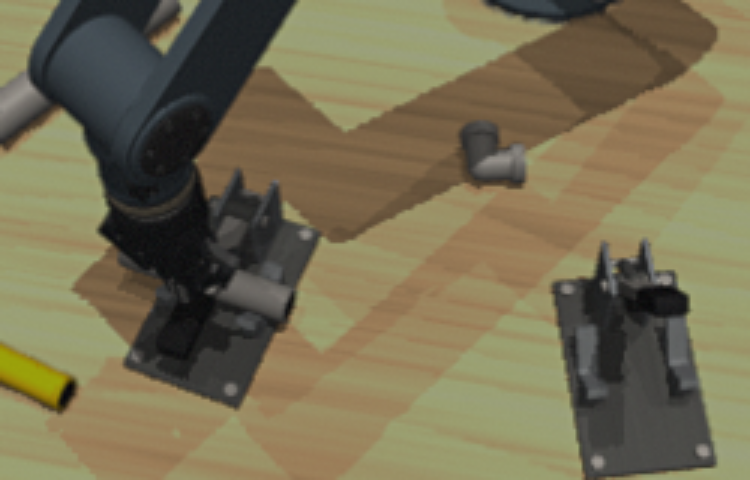

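The crop shows clamp_a's lever lying level over the pipe, with the grip at about (185,325). The force has dropped to zero, so it has snapped shut. Clamp_b's lever still stands up at (655,300). I'll lift clear, back off and check from above.

```bash
python3 -m pendant '[[[0,0,-0.04,0,0,0,0],[0,0,-0.05,0,0,0,0],[0,0,-0.05,0,0,0,0],[0,0,-0.05,0,0,0,0],[-0.02,0.05,0,0,0,0,0],[-0.03,0.05,0,0,0,0,0],[-0.03,0.05,0,0,0,0,0],[-0.03,0.05,0,0,0,0,0],[-0.03,0.05,0,0,0,0,0],[-0.03,0.05,0,0,0,0,0],[-0.03,0.05,0,0,0,0,0],[0,0,0,0,0,0,0],[0,0,0,0,0,0,0]]]'
python3 - <<'E'
from h import *
t=snap('top','top3');s=snap('scene','scene3')
cv2.imwrite('pics/c3.png',np.vstack([cv2.resize(cv2.imread('pics/top3.png')[150:250,150:400],None,fx=2.8,fy=2.8),cv2.resize(cv2.imread('pics/scene3.png')[180:290,150:400],None,fx=2.8,fy=2.8)]))
P=cloud(t).reshape(-1,3);a=np.radians(-10.3);d=P[:,:2]-[.497,-.244]
x=d@[np.cos(a),np.sin(a)];y=d@[-np.sin(a),np.cos(a)]
for lo,hi in((.036,.05),(.05,.07),(.07,.09)):
    k=(x>lo)&(x<hi)&(abs(y)<.01);print('lever z',lo,np.nanmedian(P[k,2]))
k=(abs(x)<.03)&(abs(y)>.03)&(abs(y)<.1)&(P[:,2]>.045)
print('pipe top',np.nanpercentile(P[k,2],[50,95]),'x',x[k].min(),x[k].max(),'y',y[k].min(),y[k].max())
for lo,hi in((-.1,-.03),(.03,.1)):
    j=k&(y>lo)&(y<hi)&(P[:,2]>.05);print(j.sum(),x[j].mean(),P[j,2].max())
print(monitor.sense()['tcp_pos'])
E
```

```text
t: 4.9
tcp_pos: [0.3421, -0.5011, 0.2765]
tool_rot: [0.996, -0.091, 0.0, -0.0]
force: [0.6, -0.3, -0.5]
finger_gap: -0.001
gripper_force: 0.0
lever z 0.036 0.07786308305714207
lever z 0.05 0.07790298646406557
lever z 0.07 0.07755011601728712
pipe top [0.05144271 0.05729811] x -0.029882653337912197 0.015066362298031445 y -0.09870388776920927 0.07029824832053848
151 -0.001101641878567509 0.061805374392315704
82 -0.0005735914080388678 0.061277529236265504
[ 0.34362858 -0.4995968   0.27646484]
```

View pics/c3.png

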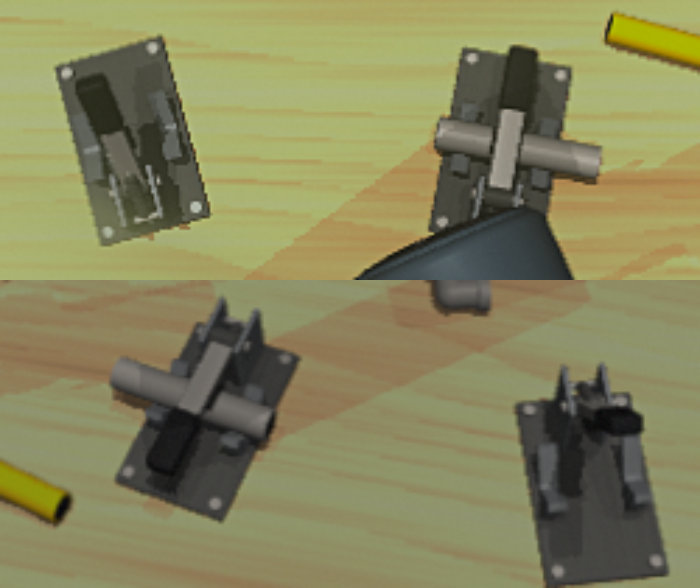

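The view shows clamp_a's lever level, with its grip at about (518,78) in the upper half and its top at z=0.078 along its whole length. The pipe is still in the cradle, with its axis at x≈0. Clamp_b's lever is still up.

```bash
python3 -c "from station import job; print(job.sign_off())"
```

```text
the job is handed in; nothing more can be done
None
```

The loaded clamp is snapped shut with the pipe still in its cradle, the empty clamp is left open, and the job was handed in at about 5 s of robot time with the arm touching nothing.

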